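# Press the large sprocket home on the gearbox's splined shaft and hold it for the clip

## Robot

A 6-joint arm with a two-finger parallel gripper is mounted at the origin on a cart in front of the work surface, level with it; the furniture and walls round the work are solid. World frame = base frame: x ahead of the robot, y to its left, z up, the work surface at z = 0. Lengths are in m, angles in degrees, forces in N, time in s.
With the tool pointing down it reaches from about 0.325 to 0.925 m from the base axis. Payload 3.1 kg.
Tool frame: the origin (TCP) lies midway between the tips of the shut fingers; the grasp point (between the pads) lies 19 mm behind it; z points along the fingers, y is the line along which they close (so a half turn about z gives the same grasp; the last joint's range is limited). The gripper opens to 85 mm and grips with 20 to 120 N. Pads are 22 mm wide; open, the fingers measure 114 mm over their backs; the gripper's body (76 mm by 85 mm) begins 54 mm behind the grasp point. The pads swing forward as they close: fully open they stand 13 mm farther back than shut.
Start: joints at [64.16, 12.427, 92.441, -0, 75.132, -6.429], TCP at [0.208, 0.589, 0.231] pointing down, gripper open.
Joint ranges: [-157.48, 157.48], [-44.54, 120.13], [17.64, 146.25], [-64.5, 244.5], [7.68, 150.69], [-147.95, 147.95]. Speed limits (degrees/s): [159.86, 159.86, 180, 180, 180, 180].

## Interface

Orientations are given as [roll, pitch, yaw] about the fixed x, y, z axes, in that order (R = Rz(yaw) Ry(pitch) Rx(roll)).
In Python, from workcell import bot, camrig, sensors, job gives the robot as it stands (bot), with the cameras (camrig), the readings (sensors) and the job (job).
- The arm moves only by the shell command python3 nudge.py 'ROWS' [FORCE]. ROWS is a JSON list of rows, 1 to 12 of them, each of 7 numbers: dx, dy, dz in m, then a rotation vector rx, ry, rz in degrees, then the opening from 0.0 (shut) to 1.0 (fully open); each row shifts and turns the commanded pose from where the row before left it, along the tool's axes as they then stand; what a row does not reach is not made up. A row lasts 1/12 s, in which the tool goes at most 0.0417 m and 7.16 degrees, less where a joint would pass 70% of its speed; a pose out of reach is approached as far as the arm can. The fingers move at their own pace and stop on an object; FORCE is the grip in N (left out, the last holds). Time passes only in rows, so rows that do not move let the fingers close. It prints the time, the measured TCP pose, the force, the opening and the grip force at its end.
- sensors.sense(): the state, without advancing time (a new reading comes with each control period).
- camrig.camera(name): name is "scene" or "top" or "wrist"; returns a dict with "frame" (400x640x3 uint8, red, green, blue), "fovy" (degrees; the focal length in pixels is half the picture's height over the tangent of half this angle, whatever the lens; pixels are square), "cx", "cy" (the principal point, pixels), "rvec" (rotation vector, rad) and "tvec" (3), from world to camera coordinates, as OpenCV has them. Camera axes: x right, y down, z forward; pixel columns grow to the right and rows downward; lengths in m; the calibration is good to about 2 mm. A picture is of the moment at which its call begins. There is no depth.
- job.close_job(): hands the job in; it is judged then, once.
The state is a dict: "clock": time; "q": joint angles; "dq": joint speeds; "effort": joint torques, N m; "tcp_pos": TCP position; "tool_rot": TCP orientation; "ft_force": force on the tool from outside, world axes, zero at the start; "ft_torque": the same for the moment, N m; "opening": opening from 0.0 (shut) to 1.0 (fully open); "gripper_force": force on a finger pad.
Only numpy, scipy, OpenCV 4.12 (cv2) and the standard library are available. Lean on these libraries where they do the work, as an engineer would, in place of code of your own. Each camera call takes 0.05 s, during which the arm holds its last target. There are 200 camera calls.

## Task

Lift the larger of the two chain sprockets up off its storage post and fit it, hub upwards, on the upright splined shaft of the gearbox: turn it until the splines mesh and slide it fully home. A spring-loaded ring under it pushes it back up, so press it down against the shaft's shoulder and finish while still pressing it there, so that a mate can slip the retaining clip into the groove; do not let go, and leave everything else where it is.

Things in the scene. Friction and masses are not known exactly. Their poses are not given: they have to be found in the camera images.
- large_sprocket: the larger chain sprocket, plain steel, hub up on one of the three posts (which one varies): 19 teeth, 82 mm across; toothed plate 7.2 mm thick at the bottom, then a round hub; 28 mm high in all; about 0.45 kg. Origin: centre of its underside; z up along the bore; a slot of the bore lies along +x and every 60 degrees from there. Its turn on the post is arbitrary
- sprocket_hub (a point): centre of the large sprocket's hub top, 28 mm above its underside. The hub, to be gripped, is 50 mm in diameter, 20.8 mm high above the plate. The bore goes right through: 30 mm across the lands, 36 mm across its six straight slots, which are 9.2 mm wide
- shaft: the gearbox's upright splined output shaft, steel; the worm locks it, so it neither turns nor moves. Origin: on its axis at the shoulder, 82 mm above the bench: the flat top of a 44 mm collar that the sprocket's underside meets when home; z up; a spline lies along +x and every 60 degrees from there. Its turn is arbitrary. Core 28 mm in diameter
- spline_tops (a point): on the shaft's axis, 26 mm above the shoulder, where the six straight splines end (7 mm wide, 34 mm across). An unmeshed sprocket rests on them here. Above is a smooth round nose, 26 mm in diameter, with the clip's groove 29 to 32 mm above the shoulder
- shaft_end (a point): top centre of the shaft's nose, 40 mm above the shoulder
- thrust_ring (a joint): how far (m) the spring-loaded ring round the shaft's collar is pressed down: dark steel, 60 mm outside, 46 mm inside diameter, 5 mm above the shoulder at 0, level with it at 0.005. Its spring pushes up with about 8 N at 0 and 14 N at 0.005, more than the sprocket's weight, so an unpressed sprocket comes up again; the shoulder stops the sprocket
- gearbox: worm gearbox, bare aluminium, 104 x 104 mm with a 150 x 118 mm steel foot plate, top cover 77 mm above the bench, fixed to the bench; input flange and stub to its own -y, 115 mm from the axis. Origin: on the bench below the shaft's axis; z up
- post_board: wooden storage board 110 x 316 x 18 mm, fixed on the bench, with three upright steel posts of 17 mm diameter in a row along its y axis at y = -100, 0 and +100 mm; the post tops are 68 mm above the bench. Origin: centre of its underside
- small_sprocket: the smaller chain sprocket, on another post: 13 teeth, 58 mm across the teeth, hub 39 mm in diameter, 28 mm high, plain round bore; not wanted. Origin: centre of its underside
- ball_bearing: steel ball bearing, 52 mm outside diameter, 15 mm high, on the remaining post; leave alone. Origin: centre of its underside
- combination_pliers: combination pliers 73 x 173 x 21 mm lying beside the gearbox; leave alone
- hex_key: L-shaped hex key 33 x 98 x 7 mm lying beside the gearbox; leave alone
- retaining_clip: open retaining ring for the shaft, 26 mm across, 2.6 mm thick, lying flat in front of the gearbox; leave alone
- sanding_block: cork sanding block 60 x 114 x 31 mm, at the front right; leave alone

How it is judged (in metres and radians):
On the way, in this order (a step that is already met when the one before it is completed fails the run):
1. the large sprocket has been lifted clear of its post by the gripper (z of large_sprocket in the frame of post_board above 0.07 m and contact force between the fingers and large_sprocket above 1 N), for 0.1 s.
2. its splines have meshed: the sprocket is on the shaft, below the tops of the splines (z of large_sprocket in the frame of shaft below 0.02 m and horizontal distance between large_sprocket and shaft below 0.004 m and angle between large_sprocket's own z axis and vertical below 0.15 rad), for 0.1 s.
At the end, for the whole second after the job is handed in: The large sprocket sits on the splined shaft, hub up (tilt under 0.06 rad) and centred within 3.5 mm, its underside within 1.5 mm of the shoulder, the thrust ring pressed down more than 3.5 mm, at rest, and the fingers are still pressing on it (more than 3 N) through the last second (z of large_sprocket in the frame of shaft between -0.003 and 0.0015 m and horizontal distance between large_sprocket and shaft below 0.0035 m and angle between large_sprocket's own z axis and vertical below 0.06 rad and value of joint thrust_ring above 0.0035 m and contact force between the fingers and large_sprocket above 3 N and linear speed of large_sprocket below 0.02 m/s); the arm keeps its last pose, push and grip.
It fails at once if the small sprocket or the ball bearing is moved more than 20 mm (distance of any of small_sprocket, ball_bearing from where it was at the start of the episode above 0.02 m).
It fails at once if something lying on the bench is pushed more than 20 mm (distance of any of combination_pliers, hex_key, retaining_clip, sanding_block from where it was at the start of the episode above 0.02 m).
It also fails if it takes over 56 s, if anything falls off the work surface, if the arm or the gripper's body presses on something with over 40 N, if the wrist force passes 120 N, or if a joint passes its speed limit or range.

## Working session

There is one attempt and no reset: what is moved stays moved. The work goes in short steps, Python scripts to look and compute and a shell command to move; the robot and the scene stay as the last step left them, time stands still between calls to the robot, and variables do not carry over. Pictures are saved under pics/ and viewed, at most 10 in all, crops included, and the job is handed in when it is done.

```bash
ls; mkdir -p pics
python3 - <<'E'
from workcell import bot, camrig, sensors, job
import cv2,numpy as np
s=sensors.sense();print(s)
for n in["scene","top","wrist"]:
    c=camrig.camera(n);cv2.imwrite(f"pics/{n}0.png",c["frame"][:,:,::-1]);R=cv2.Rodrigues(np.array(c["rvec"]))[0]
    print(n,c["fovy"],c["cx"],c["cy"],-R.T@np.array(c["tvec"]),R[2])
E
```

```text
nudge.py
pics
workcell.py
{'clock': 0.0, 'q': array([ 6.41624493e+01,  1.24765376e+01,  9.25259372e+01,  2.73665060e-03,
        7.51317349e+01, -6.42916536e+00]), 'dq': array([-0.08786453,  0.00595343,  0.04469698,  0.03797383,  0.03167619,
       -0.08388919]), 'effort': array([-1.37272906e-03, -3.96850026e+01, -3.03846753e+01, -2.94757947e-04,
        9.74222930e-03, -1.52062768e-06]), 'tcp_pos': array([0.20731322, 0.58878032, 0.22999381]), 'tool_rot': array([-1.79866930e+02, -1.76548413e-02,  1.60590889e+02]), 'ft_force': array([-0.80789727, -0.8799245 ,  0.44963014]), 'ft_torque': array([ 0.05080766, -0.0129516 ,  0.04758343]), 'gripper_force': 0.0, 'opening': 1.0012777686393033}
scene 48.80336465767617 322.5438794776569 201.2957465171624 [-0.18249524 -0.97197871  0.99809464] [ 0.47844142  0.62819379 -0.61356855]
top 50.81019503586433 318.79112677300554 201.64828418944086 [ 0.30131864 -0.0684796   1.41039161] [ 0.15199638 -0.02647086 -0.98802651]
wrist 71.74872188089239 317.32919421898004 200.94984603839436 [0.1284116  0.61713328 0.37341211] [ 0.30505393 -0.10977662 -0.94598689]
```

View pics/top0.png

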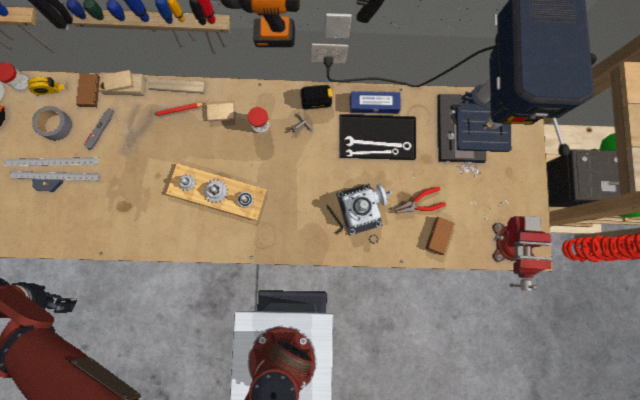

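View pics/wrist0.png

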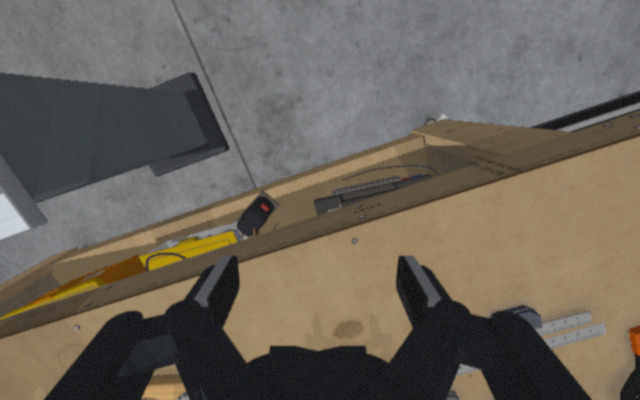

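The top view shows the large sprocket on the middle post (215,190), the small one at (187,183) and the bearing at (245,199). The gearbox shaft is at (362,206). The wrist view shows only the fingers and the bench edge. Next: rough positions.

```bash
cat > h.py <<'E'
import numpy as np,cv2
from scipy.spatial.transform import Rotation as Ro
from workcell import bot, camrig, sensors, job
def cam(n,save=None):
    c=camrig.camera(n);c["R"]=cv2.Rodrigues(np.array(c["rvec"]))[0];c["C"]=-c["R"].T@np.array(c["tvec"])
    c["f"]=200/np.tan(np.radians(c["fovy"]/2))
    if save:cv2.imwrite(f"pics/{save}.png",c["frame"][:,:,::-1])
    return c
def ray(c,u,v):
    return c["R"].T@np.array([(u-c["cx"])/c["f"],(v-c["cy"])/c["f"],1.])
def onz(c,u,v,z):
    d=ray(c,u,v);return c["C"]+d*(z-c["C"][2])/d[2]
def proj(c,p):
    q=c["R"]@(np.array(p)-c["C"]);return np.array([c["cx"],c["cy"]])+c["f"]*q[:2]/q[2]
def tool():
    s=sensors.sense();return s["tcp_pos"],Ro.from_euler("xyz",s["tool_rot"],degrees=True)
def go(p,rpy=None):
    "tool-axis offset (m) to world point p (at present orientation)"
    t,R=tool();return R.inv().apply(np.array(p)-t)
E
python3 - <<'E'
from h import *
c=cam("top")
for n,u,v,z in[("large",215,189,.046),("small",187,182,.046),("bearing",245,199,.033),("shaft",362,205,.122)]:print(n,onz(c,u,v,z).round(3))
p,R=tool()
for n in["wrist"]:
    w=cam(n);print("cam in tool",R.inv().apply(w["C"]-p),"axes",R.inv().apply(w["R"]).round(3))
im=cv2.resize(c["frame"][150:250,150:310],None,fx=5,fy=5,interpolation=2)
im2=cv2.resize(c["frame"][170:250,300:460],None,fx=5,fy=5,interpolation=2)
cv2.imwrite("pics/crop1.png",im[:,:,::-1]);cv2.imwrite("pics/crop2.png",im2[:,:,::-1])
E
```

```text
large [0.543 0.235 0.046]
small [0.563 0.328 0.046]
bearing [0.515 0.138 0.033]
shaft [ 0.493 -0.237  0.122]
cam in tool [ 0.08392467  0.00015798 -0.14329828] axes [[-0.     1.     0.   ]
 [-0.946 -0.    -0.324]
 [-0.324 -0.     0.946]]
```

View pics/crop1.png

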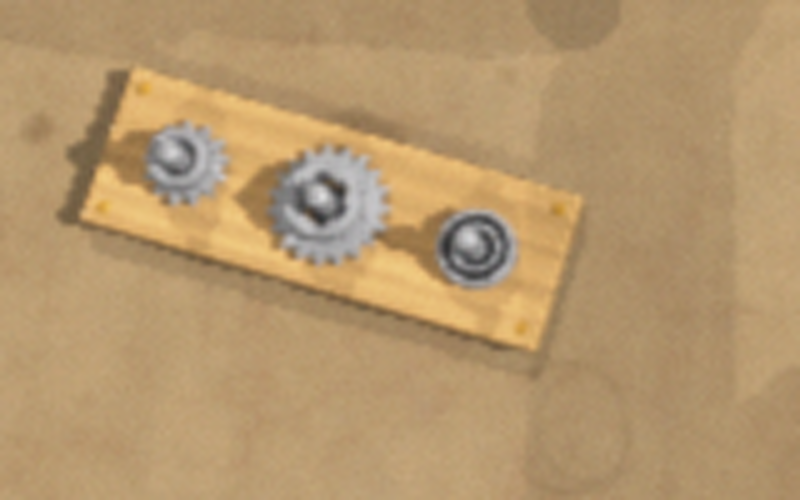

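The crop shows the six-slotted large sprocket on the middle post, with its centre at about (325,200) in the crop. The small sprocket is to its left and the bearing to its right. Moving the wrist camera above it.

```bash
python3 -c "
from h import *
d=go([.543,.235,.19]);print(d,d/12)"
```

```text
[-0.43409546 -0.22245093  0.04083499] [-0.03617462 -0.01853758  0.00340292]
```

```bash
r='[-0.0334,-0.0171,0.0031,0,0,0,1]'; python3 nudge.py '[[-0.036,-0.0185,0.0034,0,0,0,1],[-0.036,-0.0185,0.0034,0,0,0,1],[-0.036,-0.0185,0.0034,0,0,0,1],[-0.036,-0.0185,0.0034,0,0,0,1],[-0.036,-0.0185,0.0034,0,0,0,1],[-0.036,-0.0185,0.0034,0,0,0,1],[-0.036,-0.0185,0.0034,0,0,0,1],[-0.036,-0.0185,0.0034,0,0,0,1],[-0.036,-0.0185,0.0034,0,0,0,1],[-0.036,-0.0185,0.0034,0,0,0,1],[-0.036,-0.0185,0.0034,0,0,0,1],[-0.036,-0.0185,0.0034,0,0,0,1]]'
python3 nudge.py '[[0,0,0,0,0,7.1,1],[0,0,0,0,0,7.1,1],[0,0,0,0,0,7.1,1],[0,0,0,0,0,7.1,1],[0,0,0,0,0,7.1,1],[0,0,0,0,0,7.1,1],[0,0,0,0,0,7.1,1],[0,0,0,0,0,7.1,1],[0,0,0,0,0,7.1,1],[0,0,0,0,0,7.1,1],[0,0,0,0,0,7.1,1],[0,0,0,0,0,7.1,1]]'
python3 nudge.py '[[0,0,0,0,0,0,1],[0,0,0,0,0,0,1]]'
python3 - <<'E'
from h import *
c=cam("wrist","w1");p,R=tool();print(p,sensors.sense()["tool_rot"],sensors.sense()["q"])
print(proj(c,[.543,.235,.046]))
E
```

```text
clock: 1.25
tcp_pos: [0.5424, 0.2348, 0.1904]
tool_rot: [180.0, 0.0, 160.6]
ft_force: [1.0, 1.3, 0.6]
opening: 0.997
gripper_force: 0.0
clock: 2.25
tcp_pos: [0.5413, 0.2365, 0.1904]
tool_rot: [-180.0, 0.0, 75.0]
ft_force: [-0.0, -0.2, 0.2]
opening: 1.002
gripper_force: 0.0
clock: 2.42
tcp_pos: [0.5413, 0.2365, 0.1904]
tool_rot: [-180.0, 0.0, 75.6]
ft_force: [-0.3, -0.4, 0.4]
opening: 0.998
gripper_force: 0.0
[0.54129456 0.23651776 0.19039144] [-1.79991518e+02  7.57297626e-03  7.55631331e+01] [ 1.67983164e+01  1.04663239e+01  9.93066544e+01 -2.20675868e-03
  7.02382013e+01  3.12359302e+01]
[319.48412236 188.90253763]
```

View pics/w1.png

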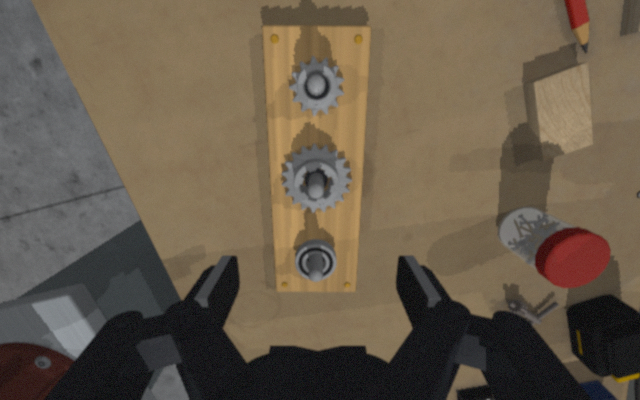

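The wrist view shows the large sprocket at (317,180), the small one at (317,86) and the bearing at (316,262). I'll shift so the camera is straight above the sprocket and closer, then measure.

```bash
python3 nudge.py '[[-0.03,0,0.02,0,0,0,1],[-0.03,0,0.02,0,0,0,1],[-0.024,0,0.02,0,0,0,1],[0,0,0,0,0,0,1],[0,0,0,0,0,0,1]]'
python3 - <<'E'
from h import *
c=cam("wrist","w2");u,v=proj(c,[.543,.235,.046]);print(u,v)
u,v=int(u),int(v);y0=max(v-65,0);x0=u-80
print(y0,x0,c["C"])
im=cv2.resize(c["frame"][y0:y0+120,x0:x0+160],None,fx=5,fy=5,interpolation=2)
cv2.imwrite("pics/w2c.png",im[:,:,::-1])
E
```

```text
clock: 2.88
tcp_pos: [0.5186, 0.1542, 0.1289]
tool_rot: [-179.8, 0.1, 75.4]
ft_force: [-0.8, 0.1, 1.3]
opening: 0.995
gripper_force: 0.0
322.24497475057836 105.19372716175367
40 242 [0.53977443 0.23527028 0.27206292]
```

View pics/w2c.png

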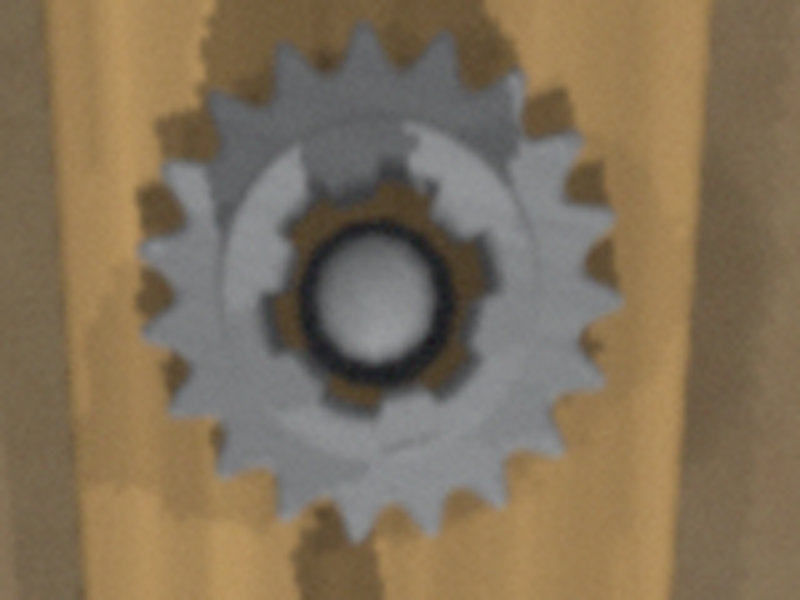

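The crop shows the sprocket centred at about (380,285). The six slots are clear, at about (385,165), (480,260), (455,380), (355,400), (275,325) and (300,220) in the crop. I'll measure its centre and slot phase.

```bash
cat >> h.py <<'E'
def phase6(c,ctr,z,r,f):
    "phase (deg, mod 60, world) of order-6 harmonic of f(image) round a circle at height z; f large in slots/splines"
    a=np.radians(np.arange(0,360,.5));P=np.array([proj(c,[ctr[0]+r*np.cos(t),ctr[1]+r*np.sin(t),z]) for t in a]).astype(np.float32)
    g=cv2.remap(f.astype(np.float32),P[:,:1],P[:,1:],cv2.INTER_LINEAR)[:,0]
    s=np.sum(g*np.exp(6j*a));return np.degrees(np.angle(s))/6%60,abs(s)/len(a)/(g.std()+1e-9)
E
python3 - <<'E'
from h import *
c=cam("wrist");hsv=cv2.cvtColor(c["frame"],cv2.COLOR_RGB2HSV)
roi=np.zeros((400,640),np.uint8);roi[35:165,240:410]=1
m=((hsv[...,1]<75)&(roi>0)).astype(np.uint8)
n,l,st,ce=cv2.connectedComponentsWithStats(m)
lab=l[90,340] if l[90,340] else None
# largest component crossing the middle
k=max((i for i in range(1,n) if 280<ce[i][0]<350),key=lambda i:st[i][4]);print(st[k])
cn=max(cv2.findContours((l==k).astype(np.uint8),cv2.RETR_EXTERNAL,cv2.CHAIN_APPROX_NONE)[0],key=len)
(u,v),r=cv2.minEnclosingCircle(cn);ell=cv2.fitEllipse(cv2.convexHull(cn))
M=cv2.moments(cn)
for uu,vv in[(u,v),ell[0],(M["m10"]/M["m00"],M["m01"]/M["m00"])]:print(uu,vv,onz(c,uu,vv,.0252))
print("diam mm",2*r/c["f"]*(c["C"][2]-.0252)*1000)
ctr=onz(c,*ell[0],.0252)
# tooth direction not needed; slots:
for z in(.046,.032,.018):
  for rr in(.0155,.0165,.0175):print(z,rr,phase6(c,ctr,z,rr,cv2.GaussianBlur(hsv[...,1],(3,3),0)),phase6(c,ctr,z,rr,255-cv2.GaussianBlur(hsv[...,2],(3,3),0)))
# post top ball check
E
```

```text
[ 268   47   96  103 6356]
316.2699279785156 97.8923568725586 [0.54190221 0.24296179 0.0252    ]
315.47479248046875 97.96334075927734 [0.54123955 0.24307658 0.0252    ]
315.37276563099346 98.35350978135789 [0.54107786 0.24280003 0.0252    ]
diam mm 92.57858158080573
0.046 0.0155 (np.float64(0.21576651395350468), np.float64(0.25604563867758784)) (np.float64(0.8114120875367337), np.float64(0.16322209852545824))
0.046 0.0165 (np.float64(0.5790688931427601), np.float64(0.2716859603085436)) (np.float64(0.46526202618464385), np.float64(0.1661625065706554))
0.046 0.0175 (np.float64(0.09973568464056798), np.float64(0.2654345196686197)) (np.float64(59.59370310494883), np.float64(0.20471440519239054))
0.032 0.0155 (np.float64(1.1697552815589811), np.float64(0.36113057456241915)) (np.float64(59.394666603961625), np.float64(0.16537513806088408))
0.032 0.0165 (np.float64(0.16398606564093623), np.float64(0.3203396242145865)) (np.float64(0.7180125814282582), np.float64(0.21589150238662674))
0.032 0.0175 (np.float64(0.5512855288790312), np.float64(0.3047798928244683)) (np.float64(0.4498083473842724), np.float64(0.24301990713108548))
0.018 0.0155 (np.float64(0.8399505869547644), np.float64(0.45330217299653414)) (np.float64(57.98047909523416), np.float64(0.09149595654864823))
0.018 0.0165 (np.float64(0.7430225995843519), np.float64(0.45144411807483276)) (np.float64(59.90190941303478), np.float64(0.17694984204484554))
0.018 0.0175 (np.float64(0.24718493619384962), np.float64(0.3762243149931762)) (np.float64(0.6193893321418824), np.float64(0.2688918697954019))
```

```bash
cat >> h.py <<'E'
def fitc(P):
    A=np.c_[2*P[:,0],2*P[:,1],np.ones(len(P))];x=np.linalg.lstsq(A,(P[:,:2]**2).sum(1),rcond=None)[0]
    return x[:2],np.sqrt(x[2]+x[0]**2+x[1]**2)
def warp(c,ctr,z,half=.05,n=500):
    "metric top view: col=+x, row=-y... 0.2 mm/px, centre ctr"
    s=np.array([[-1,-1],[1,-1],[1,1],[-1,1]]);src=np.array([proj(c,[ctr[0]+half*a,ctr[1]-half*b,z]) for a,b in s],np.float32)
    dst=np.array([[(a+1)*n/2,(b+1)*n/2] for a,b in s],np.float32)
    return cv2.warpPerspective(c["frame"],cv2.getPerspectiveTransform(src,dst),(n,n),flags=cv2.INTER_CUBIC)
E
python3 - <<'E'
from h import *
c=cam("wrist");ctr=np.array([.541,.2425]);hs={}
for z in(.0252,.046,.018):
    w=warp(c,ctr,z);hs[z]=w
h=cv2.cvtColor(hs[.0252],cv2.COLOR_RGB2HSV);m=(h[...,1]<75).astype(np.uint8)
n,l,st,ce=cv2.connectedComponentsWithStats(m);k=1+np.argmax(st[1:,4]);print(st[k])
cn=max(cv2.findContours((l==k).astype(np.uint8),cv2.RETR_EXTERNAL,cv2.CHAIN_APPROX_NONE)[0],key=len)
hu=cv2.convexHull(cn)[:,0].astype(float)
r0=np.hypot(*(hu-hu.mean(0)).T);print(len(hu),r0.min()*.2,r0.max()*.2)
q,r=fitc(hu);(a,b),r2=cv2.minEnclosingCircle(cn)
print("plate ctr",ctr+np.array([q[0]-250,250-q[1]])*.0002,r*.2,ctr+np.array([a-250,250-b])*.0002,r2*.2)
cv2.imwrite("pics/warp.png",np.hstack([hs[.0252],hs[.046]])[:,:,::-1][::1,:800] if 0 else cv2.resize(np.hstack([hs[.0252],hs[.046]]),(800,400))[:,:,::-1])
C=ctr+np.array([q[0]-250,250-q[1]])*.0002
f=cv2.GaussianBlur(cv2.cvtColor(c["frame"],cv2.COLOR_RGB2HSV)[...,1],(3,3),0)
for z in(.046,.018):
  for rr in(.0155,.0165):print(z,rr,phase6(c,C,z,rr,f))
E
```

```text
[    45     55    408    409 106027]
35 39.48526028269077 42.4190396219549
plate ctr [0.54067403 0.24076149] 40.966547710364246 [0.54066009 0.24073007] 41.24776306152344
0.046 0.0155 (np.float64(0.40207019143503137), np.float64(0.6794509295644627))
0.046 0.0165 (np.float64(0.705082233773013), np.float64(0.6202954974401058))
0.018 0.0155 (np.float64(0.4393172147820934), np.float64(0.6499304438844805))
0.018 0.0165 (np.float64(0.2749053913250207), np.float64(0.6850536979810443))
```

View pics/warp.png

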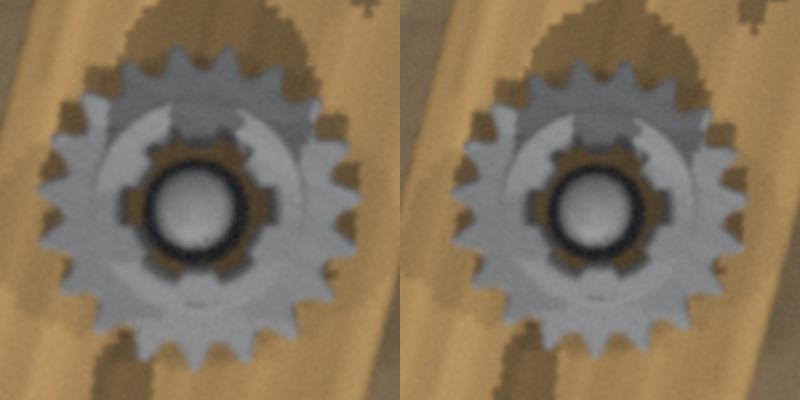

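The rectified view shows the plate round, 82.2 mm across, as it should be. The centre is (0.5407, 0.2408) and the slots are at about 0.45°. Next, the grasp.

```bash
python3 -c "
from h import *
print(go([.5407,.2408,.027]))"
```

```text
[ 0.08657152 -0.00316856  0.10511559]
```

```bash
python3 nudge.py '[[0.029,-0.001,0,0,0,0,1],[0.029,-0.001,0,0,0,0,1],[0.0286,-0.001,0,0,0,0,1],[0,0,0,0,0,0,1],[0,0,0,0,0,0,1],[0,0,0,0,0,0,1]]'
python3 -c "
from h import *
print(go([.5407,.2408,.027]),sensors.sense()['tool_rot'])"
```

```text
clock: 3.53
tcp_pos: [0.5396, 0.2406, 0.1313]
tool_rot: [179.9, -0.0, 75.5]
ft_force: [-0.6, 0.5, -0.3]
opening: 0.998
gripper_force: 0.0
[0.0004272  0.00087952 0.10434581] [ 1.79925314e+02 -2.07768482e-02  7.55042329e+01]
```

```bash
python3 nudge.py '[[0.0004,0.0008,0.025,0,0,0,1],[0,0,0.025,0,0,0,1],[0,0,0.025,0,0,0,1],[0,0,0.02,0,0,0,1],[0,0,0.008,0,0,0,1],[0,0,0,0,0,0,1],[0,0,0,0,0,0,1]]'
python3 nudge.py '[[0,0,0,0,0,0,0.7],[0,0,0,0,0,0,0.65],[0,0,0,0,0,0,0.5],[0,0,0,0,0,0,0.4],[0,0,0,0,0,0,0.4],[0,0,0,0,0,0,0.4],[0,0,0,0,0,0,0.4],[0,0,0,0,0,0,0.4]]' 70
python3 -c "
from h import *
print(sensors.sense())"
```

```text
clock: 4.12
tcp_pos: [0.5402, 0.2396, 0.0279]
tool_rot: [180.0, 0.0, 75.4]
ft_force: [-0.1, 0.1, 0.1]
opening: 0.999
gripper_force: 0.0
clock: 4.78
tcp_pos: [0.5415, 0.2405, 0.03]
tool_rot: [179.9, -0.1, 75.4]
ft_force: [-0.9, -1.2, 6.5]
opening: 0.561
gripper_force: 70.9
{'clock': 4.7833, 'q': array([ 1.71655420e+01,  2.25553146e+01,  1.03746998e+02, -2.22018176e-03,
        5.35240074e+01,  3.17724089e+01]), 'dq': array([-0.07535523, -0.02666713,  0.0182952 ,  0.03489715, -0.09032257,
       -0.02380058]), 'effort': array([ 2.05639919e-02, -3.74889886e+01, -2.26083362e+01, -6.00143831e-04,
       -4.86866366e-01, -1.73118885e-02]), 'tcp_pos': array([0.54149482, 0.24051736, 0.02997011]), 'tool_rot': array([ 1.79851405e+02, -8.99292081e-02,  7.53945668e+01]), 'ft_force': array([-0.949822 , -1.1973608,  6.5088442]), 'ft_torque': array([-0.07729193,  0.30134133,  0.00262009]), 'gripper_force': 70.87765909731388, 'opening': 0.561293277718904}
```

```bash
python3 nudge.py '[[0,0,-0.005,0,0,0,0.4],[0,0,-0.01,0,0,0,0.4],[0,0,-0.015,0,0,0,0.4],[0,0,-0.02,0,0,0,0.4],[0,0,-0.02,0,0,0,0.4],[0,0,-0.02,0,0,0,0.4],[0,0,-0.02,0,0,0,0.4],[0,0,-0.02,0,0,0,0.4],[0,0,-0.015,0,0,0,0.4],[0,0,0,0,0,0,0.4],[0,0,0,0,0,0,0.4]]' 90
python3 - <<'E'
from h import *
print(go([.43,-.20,.175]))
E
```

```text
clock: 5.7
tcp_pos: [0.5403, 0.2401, 0.1734]
tool_rot: [179.9, -0.1, 75.4]
ft_force: [-0.0, -0.8, -3.7]
opening: 0.549
gripper_force: 93.0
[-0.45371253  0.00426065 -0.0020411 ]
```

Run:
```python
from h import *
d=go([.472,-.318,.175]);print(d,d/15)
```

```text
[-0.55730648  0.0746616  -0.00202804] [-0.03715377  0.00497744 -0.0001352 ]
```

```bash
python3 nudge.py '[[-0.015,0.002,0,0,0,0,0.4],[-0.03,0.004,0,0,0,0,0.4],[-0.035,0.005,0,0,0,0,0.4],[-0.035,0.005,0,0,0,0,0.4],[-0.035,0.005,0,0,0,0,0.4],[-0.035,0.005,0,0,0,0,0.4],[-0.035,0.005,0,0,0,0,0.4],[-0.035,0.005,0,0,0,0,0.4],[-0.035,0.005,0,0,0,0,0.4],[-0.035,0.005,0,0,0,0,0.4],[-0.035,0.005,0,0,0,0,0.4],[-0.035,0.004,0,0,0,0,0.4]]'
python3 nudge.py '[[-0.035,0.005,0,0,0,0,0.4],[-0.035,0.005,0,0,0,0,0.4],[-0.035,0.005,0,0,0,0,0.4],[-0.035,0.005,0,0,0,0,0.4],[-0.02,0.003,0,0,0,0,0.4],[-0.012,0,0,0,0,0,0.4],[0,0,0,0,0,0,0.4],[0,0,0,0,0,0,0.4],[0,0,0,0,0,0,0.4]]'
python3 - <<'E'
from h import *
c=cam("wrist","w3");print(proj(c,[.493,-.237,.108]),tool()[0],sensors.sense()["tool_rot"],c["C"])
im=c["frame"][30:330,120:520];cv2.imwrite("pics/w3c.png",cv2.resize(im,(800,600),interpolation=2)[:,:,::-1])
E
```

```text
clock: 6.7
tcp_pos: [0.4911, -0.1576, 0.1703]
tool_rot: [-179.8, -0.0, 75.4]
ft_force: [1.0, -0.6, -3.5]
opening: 0.551
gripper_force: 93.0
clock: 7.45
tcp_pos: [0.4718, -0.3265, 0.1713]
tool_rot: [-179.9, -0.1, 75.4]
ft_force: [-0.7, 0.5, -4.3]
opening: 0.547
gripper_force: 93.0
[315.14187558  93.90405158] [ 0.47208571 -0.32643228  0.17161751] [-1.79896631e+02 -9.18627709e-02  7.54637863e+01] [ 0.49261834 -0.24582469  0.31480018]
```

View pics/w3c.png

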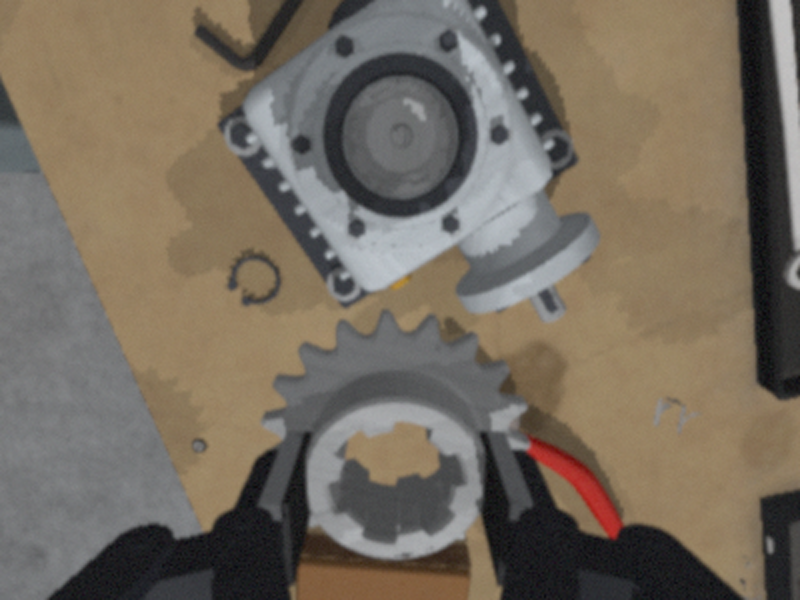

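The crop shows the shaft centred at about (402,135) inside the dark thrust ring. The held sprocket's hub top is at about (395,480) with its slots visible. The fingers grip the hub. Measuring both.

Run:
```python
from h import *
c=cam("wrist");g=cv2.cvtColor(c["frame"],cv2.COLOR_RGB2GRAY)
ctr=onz(c,321,97.5,.087)[:2];print(ctr)
w=warp(c,ctr,.087);gw=cv2.cvtColor(w,cv2.COLOR_RGB2GRAY)
m=(gw<70).astype(np.uint8);n,l,st,ce=cv2.connectedComponentsWithStats(m)
k=min((i for i in range(1,n) if st[i][4]>3000),key=lambda i:np.hypot(*(ce[i]-250)));print(st[k])
cn=max(cv2.findContours((l==k).astype(np.uint8),cv2.RETR_EXTERNAL,cv2.CHAIN_APPROX_NONE)[0],key=len)
hu=cv2.convexHull(cn)[:,0].astype(float);q,r=fitc(hu);S=ctr+np.array([q[0]-250,250-q[1]])*.0002
d=np.hypot(*(hu-q).T);print("ring ctr",S,"r mm",r*.2,d.min()*.2,d.max()*.2)
hsv=cv2.cvtColor(c["frame"],cv2.COLOR_RGB2HSV)
for rr in(.0145,.0155,.0165):print("spl",rr,phase6(c,S,.108,rr,cv2.GaussianBlur(g,(3,3),0)))
w2=warp(c,S,.108,.025,500);gg=cv2.createCLAHE(4,(4,4)).apply(cv2.cvtColor(w2,cv2.COLOR_RGB2GRAY))
# held hub top
zt=tool()[0][2]-.0048+.0208;H0=onz(c,120+395/2,30+480/2,zt)[:2]
w3=warp(c,H0,zt,.05,500);g3=cv2.cvtColor(w3,cv2.COLOR_RGB2GRAY)
cv2.imwrite("pics/ws.png",cv2.resize(np.hstack([gg,g3]),(800,400)));print("H0",H0,"S",S,"tcp",tool()[0],zt)
```

```text
[ 0.49707579 -0.23970477]
[   94   107   293   292 27930]
ring ctr [ 0.49526179 -0.24025637] r mm 29.324600976991526 28.949387786786872 29.78695718471988
spl 0.0145 (np.float64(39.77438168818611), np.float64(0.11641980584528486))
spl 0.0155 (np.float64(54.26023854917689), np.float64(0.0331889652495382))
spl 0.0165 (np.float64(11.652715417781296), np.float64(0.053755333373796024))
H0 [ 0.47220712 -0.32498881] S [ 0.49526179 -0.24025637] tcp [ 0.47236043 -0.32652861  0.17196164] 0.18796163706348795
```

View pics/ws.png

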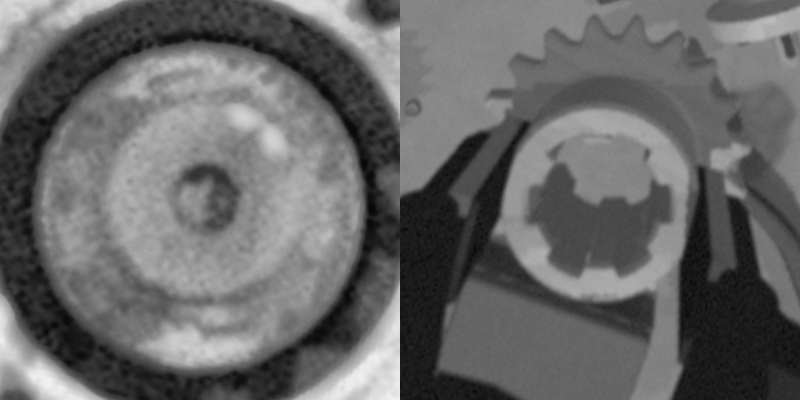

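The left half shows only faint splines from straight above. The right half shows the hub slots clearly. I'll tilt the tool for an oblique look at the shaft.

```bash
python3 nudge.py '[[-0.03,0,0.01,0,0,0,0.4],[-0.03,0,0.01,0,0,0,0.4],[0,0,0.01,0,7,0,0.4],[0,0,0,0,7,0,0.4],[0,0,0,0,7,0,0.4],[0,0,0,0,0,0,0.4],[0,0,0,0,0,0,0.4],[0,0,0,0,0,0,0.4]]'
python3 - <<'E'
from h import *
c=cam("wrist","w4");S=np.array([.4953,-.2403]);u,v=proj(c,[*S,.108]);print(u,v,tool()[0],sensors.sense()["tool_rot"],c["C"])
fr=np.mean([cam("wrist")["frame"] for _ in range(4)],0).astype(np.uint8)
u,v=int(u),int(v);y0=max(0,v-38);im=fr[y0:y0+75,u-50:u+50];im=cv2.resize(im,None,fx=8,fy=8,interpolation=2)
L=cv2.cvtColor(im,cv2.COLOR_RGB2LAB);L[...,0]=cv2.createCLAHE(3,(3,3)).apply(L[...,0]);print(y0,u-50)
cv2.imwrite("pics/w4c.png",cv2.cvtColor(L,cv2.COLOR_LAB2BGR))
E
```

```text
clock: 8.22
tcp_pos: [0.4577, -0.3854, 0.1425]
tool_rot: [-180.0, -20.9, 75.5]
ft_force: [0.5, 0.2, -4.0]
opening: 0.553
gripper_force: 93.2
317.67365180973457 42.91341495945585 [ 0.45798522 -0.38510749  0.14292881] [179.98510716 -20.89171411  75.50978901] [ 0.46414609 -0.35892469  0.30620447]
4 267
```

View pics/w4c.png

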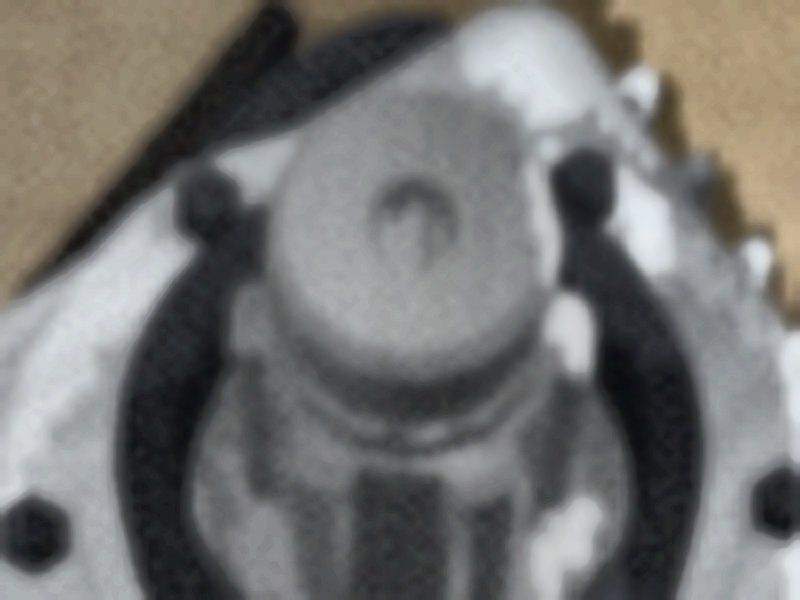

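The oblique crop shows the nose at about (410,225) and a dark vertical face spanning x 355–445 from row 470. Side spline tips are at about (248,320) and (573,335). I'll compare these with where spline corners should project.

Run:
```python
from h import *
c=cam("wrist");S=np.array([.4953,-.2403])
pc=lambda p:((proj(c,p)-[267,4])*8).round(0)
print("nose top",pc([*S,.122]),"c108",pc([*S,.108]))
for r in(.017,.014):
  for a in range(0,60,0) if 0 else []:pass
for ph in(15,45):
  for k in range(6):
    t=np.radians(ph+60*k);e=np.array([np.cos(t),np.sin(t)]);n=np.array([-e[1],e[0]])
    print(ph,ph+60*k,"outer corners",*[pc([*(S+.017*e+s*.0035*n),.108]) for s in(-1,1)],"inner",pc([*(S+.013*e),.108]))
for x,y in[(355,470),(445,470),(248,320),(573,335),(410,225)]:
  P=onz(c,267+x/8,4+y/8,.108 if y!=225 else .122)[:2];d=P-S;print(x,y,P,np.hypot(*d)*1e3,np.degrees(np.arctan2(d[1],d[0]))%360)
```

```text
nose top [404. 220.] c108 [403. 319.]
15 15 outer corners [583. 262.] [545. 198.] inner [526. 251.]
15 75 outer corners [443. 139.] [367. 138.] inner [404. 181.]
15 135 outer corners [263. 195.] [225. 259.] inner [281. 249.]
15 195 outer corners [223. 376.] [261. 441.] inner [280. 387.]
15 255 outer corners [363. 500.] [440. 501.] inner [402. 458.]
15 315 outer corners [544. 443.] [582. 379.] inner [525. 390.]
45 45 outer corners [530. 182.] [464. 144.] inner [475. 200.]
45 105 outer corners [345. 143.] [279. 180.] inner [334. 199.]
45 165 outer corners [219. 280.] [218. 355.] inner [262. 318.]
45 225 outer corners [276. 456.] [342. 495.] inner [331. 439.]
45 285 outer corners [461. 496.] [528. 459.] inner [473. 440.]
45 345 outer corners [588. 358.] [589. 283.] inner [545. 320.]
355 470 [ 0.4874791  -0.25287483] 14.808537055425868 238.1204881864788
445 470 [ 0.49546452 -0.25493353] 14.6344515394427 270.64412657849664
248 320 [ 0.4814686  -0.23683334] 14.259217846683567 165.92939900902772
573 335 [ 0.51002067 -0.24564344] 15.660474061586697 340.04965994068596
410 225 [ 0.49572949 -0.24083587] 0.6867482674021218 308.71133652624377
```

The side tips at rows 320–335, and the dark face starting at core radius (14.7 mm), fit a gap facing the camera. So the splines lie at about 43.5–44.5° (mod 60). The sprocket's slots are at about 0.4° now, so turn it by −17°. Levelling, raising and turning.

```bash
python3 nudge.py '[[0,0,0,0,-7,0,0.4],[0,0,0,0,-7,0,0.4],[0,0,0,0,-7,0,0.4],[0,0,-0.015,0,0,0,0.4],[0,0,-0.02,0,0,0,0.4],[0,0,0,0,0,6,0.4],[0,0,0,0,0,6,0.4],[0,0,0,0,0,5,0.4],[0,0,0,0,0,0,0.4],[0,0,0,0,0,0,0.4]]'
python3 - <<'E'
from h import *
print(sensors.sense()["tcp_pos"],sensors.sense()["tool_rot"],go([.4955,-.2406,.175]))
E
```

```text
clock: 9.35
tcp_pos: [0.4573, -0.3857, 0.1776]
tool_rot: [-180.0, -0.0, 58.5]
ft_force: [0.4, -0.3, -3.3]
opening: 0.548
gripper_force: 93.4
[ 0.45731192 -0.3856916   0.17759943] [-1.79982373e+02 -3.07403815e-02  5.85387061e+01] [ 0.14369191 -0.04315157  0.0026898 ]
```

```bash
python3 nudge.py '[[0.025,-0.008,0,0,0,0,0.4],[0.03,-0.009,0,0,0,0,0.4],[0.03,-0.009,0,0,0,0,0.4],[0.03,-0.009,0,0,0,0,0.4],[0.0287,-0.0081,0,0,0,0,0.4],[0,0,0,0,0,0,0.4],[0,0,0,0,0,0,0.4],[0,0,0,0,0,0,0.4]]'
python3 - <<'E'
from h import *
cs=[cam("wrist") for _ in range(3)];c=cs[0];c["frame"]=np.mean([x["frame"] for x in cs],0).astype(np.uint8)
t,R=tool();print(t,sensors.sense()["tool_rot"]);
zt=t[2]-.0048+.0208;w=warp(c,t[:2],zt,.04,640)
ds=[]
cv2.imwrite("pics/w5.png",np.hstack([w,cv2.resize(c["frame"][120:330,210:430],(670,640))])[:, :, ::-1][:, ::1])
im=cv2.imread("pics/w5.png");cv2.imwrite("pics/w5.png",cv2.resize(im,(800,391)))
E
```

```text
clock: 10.02
tcp_pos: [0.496, -0.2415, 0.1776]
tool_rot: [180.0, 0.0, 58.5]
ft_force: [-0.2, -0.7, -4.1]
opening: 0.545
gripper_force: 93.5
[ 0.49573312 -0.24250774  0.17759077] [1.79984222e+02 1.64912268e-02 5.83398742e+01]
```

View pics/w5.png

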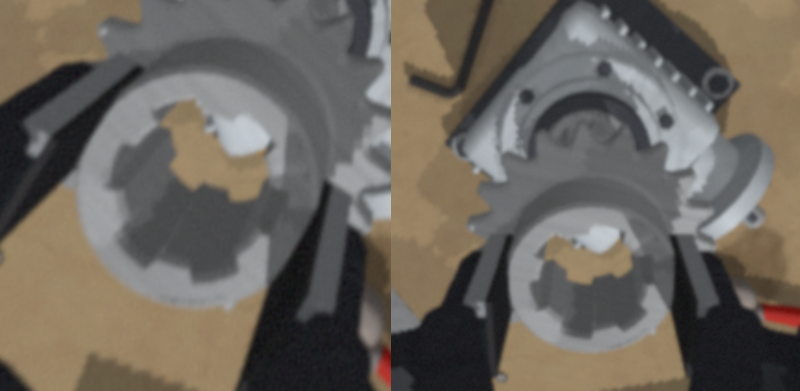

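The left half is rectified at hub-top height. It shows the hub circle centred near (202,189) and 50.5 mm across, as it should be, slightly ahead of the TCP. I'll fit this numerically.

```bash
cat > m.py <<'E'
from h import *
cs=[];ts=[]
for _ in range(5):
    cs.append(cam("wrist"));ts.append(sensors.sense()["tcp_pos"])
c=cs[0];c["frame"]=np.mean([x["frame"] for x in cs],0).astype(np.uint8)
t=np.mean(ts,0);R=tool()[1];print("tcp",t,np.std(ts,0).round(4),sensors.sense()["tool_rot"])
zt=t[2]-.0048+.0208;w=warp(c,t[:2],zt,.04,800);g=cv2.cvtColor(w,cv2.COLOR_RGB2GRAY)
h=cv2.HoughCircles(cv2.GaussianBlur(g,(7,7),0),cv2.HOUGH_GRADIENT,1.5,5,param1=60,param2=30,minRadius=235,maxRadius=265)
h=h[0][:4] if h is not None else [];print(h)
H=t[:2]+np.array([h[0][0]-400,400-h[0][1]])*1e-4
print("hub",H,"offset in tool",R.inv().apply([*(H-t[:2]),0]).round(4))
f=255-cv2.GaussianBlur(cv2.cvtColor(c["frame"],cv2.COLOR_RGB2GRAY),(3,3),0)
s=cv2.GaussianBlur(cv2.cvtColor(c["frame"],cv2.COLOR_RGB2HSV)[...,1],(3,3),0)
for r in(.0155,.0165,.0175):print(r,phase6(c,H,zt,r,f.astype(float)+s),phase6(c,H,zt,r,f))
E
python3 m.py
```

```text
tcp [ 0.49569474 -0.24229752  0.1774932 ] [0.     0.0002 0.0001] [-1.79994339e+02  1.70547338e-03  5.83373066e+01]
[]Traceback (most recent call last):
  File "m.py", line 10, in <module>
    H=t[:2]+np.array([h[0][0]-400,400-h[0][1]])*1e-4
                      ~^^^
IndexError: list index out of range
```

```bash
sed -i 's/param1=60,param2=30/param1=30,param2=12/;s/HOUGH_GRADIENT,1.5,5/HOUGH_GRADIENT,2,8/' m.py; python3 m.py
```

```text
tcp [ 0.49582006 -0.24169715  0.17746038] [0.     0.0001 0.    ] [-1.79995777e+02  1.09687444e-03  5.83817146e+01]
[[395.  401.  239.6]
 [399.  413.  252.6]
 [397.  425.  263.8]
 [405.  419.  259.4]]
hub [ 0.49532006 -0.24179715] offset in tool [-0.0003 -0.0004  0.    ]
0.0155 (np.float64(39.795832630783764), np.float64(0.2663861158612129)) (np.float64(42.2065803529168), np.float64(0.18450316697321806))
0.0165 (np.float64(42.21658012956277), np.float64(0.3841949282010105)) (np.float64(43.729620854947), np.float64(0.30668267855420034))
0.0175 (np.float64(43.363842364882004), np.float64(0.39590716409263643)) (np.float64(44.67788812809395), np.float64(0.338932385580475))
```

```bash
python3 - <<'E'
import re
s=open('m.py').read();a=s.index('h=cv2.Hough');b=s.index('print("hub"')
s=s[:a]+'''g=cv2.GaussianBlur(g,(9,9),0).astype(np.float32);q=np.array([413.,387.])
pol=lambda q:cv2.warpPolar(g,(320,720),tuple(q),320,cv2.WARP_POLAR_LINEAR)
for it in range(6):
    P=pol(q);D=-(np.roll(P,-4,1)-np.roll(P,4,1))[:,215:285]   # bright hub top -> darker outside
    j=D.argmax(1)+215;v=D.max(1)>12;a=np.radians(np.arange(720)/2)
    E=np.c_[q[0]+j*np.cos(a),q[1]+j*np.sin(a)][v]
    for _ in range(8):
        qq,r=fitc(E);e=np.abs(np.hypot(*(E-qq).T)-r);E=E[e<max(2*np.median(e),1.5)]
    q=qq
print("circle",q,r,len(E),np.median(e))
H=t[:2]+np.array([q[0]-400,400-q[1]])*1e-4
'''+s[b:]
open('m.py','w').write(s)
E
python3 m.py
```

```text
tcp [ 0.49592273 -0.24143015  0.17750281] [0. 0. 0.] [ 1.79998936e+02 -4.11031937e-04  5.83955168e+01]
circle [396.94993374 399.68190006] 240.5511439670088 207 0.5732997834699631
hub [ 0.49561772 -0.24139834] offset in tool [-0.0001 -0.0003 -0.    ]
0.0155 (np.float64(40.0546835416248), np.float64(0.2792874184090668)) (np.float64(41.944681989607844), np.float64(0.18976246901723443))
0.0165 (np.float64(42.285953771654675), np.float64(0.40178688037283505)) (np.float64(43.33865254222474), np.float64(0.32137967249353927))
0.0175 (np.float64(43.1832080758097), np.float64(0.42035028570091093)) (np.float64(44.26672962805905), np.float64(0.36185722081604804))
```

Estimates agree that the hub is within about 1 mm of the TCP, that the phase is about 43°, and that the shaft is at (0.4955, −0.2406). I'll make a small correction and descend in guarded steps.

```bash
python3 nudge.py '[[0,-0.0006,0.015,0,0,0,0.4],[0,0,0.015,0,0,0,0.4],[0,0,0.01,0,0,0,0.4],[0,0,0,0,0,0,0.4],[0,0,0,0,0,0,0.4]]'; python3 nudge.py '[[0,0,0.004,0,0,0,0.4],[0,0,0.004,0,0,0,0.4],[0,0,0.004,0,0,0,0.4],[0,0,0,0,0,0,0.4]]'; python3 -c "
from h import *
s=sensors.sense();print(s['tcp_pos'],s['ft_force'],s['ft_torque'],s['tool_rot'])"
```

```text
clock: 11.33
tcp_pos: [0.4948, -0.2407, 0.1367]
tool_rot: [-179.9, -0.0, 58.4]
ft_force: [-0.4, -0.5, -4.4]
opening: 0.552
gripper_force: 93.4
clock: 11.67
tcp_pos: [0.495, -0.2409, 0.1248]
tool_rot: [-179.9, 0.0, 58.4]
ft_force: [-0.9, -0.8, -4.5]
opening: 0.545
gripper_force: 93.5
[ 0.49499289 -0.24088564  0.12484217] [-0.85756367 -0.79090147 -4.52859667] [-0.00774447  0.027266   -0.02834159] [-1.79935330e+02  1.29815168e-03  5.83904228e+01]
```

```bash
python3 nudge.py '[[0,0,0.002,0,0,0,0.4],[0,0,0.002,0,0,0,0.4],[0,0,0.002,0,0,0,0.4],[0,0,0,0,0,0,0.4],[0,0,0,0,0,0,0.4]]'; python3 nudge.py '[[0,0,0.002,0,0,0,0.4],[0,0,0.002,0,0,0,0.4],[0,0,0,0,0,0,0.4],[0,0,0,0,0,0,0.4]]'; python3 -c "
from h import *
s=sensors.sense();print(s['tcp_pos'],s['ft_force'],s['ft_torque'],s['tool_rot'])"
```

```text
clock: 12.08
tcp_pos: [0.4953, -0.241, 0.1193]
tool_rot: [-180.0, -0.0, 58.4]
ft_force: [-0.0, -0.1, -4.5]
opening: 0.552
gripper_force: 93.5
clock: 12.42
tcp_pos: [0.4952, -0.241, 0.1153]
tool_rot: [-180.0, -0.0, 58.4]
ft_force: [0.6, 0.5, -4.1]
opening: 0.549
gripper_force: 93.5
[ 0.49523041 -0.24100878  0.11525714] [ 0.62249043  0.47412701 -4.09841386] [ 0.04517968 -0.04615917  0.01809196] [-1.79969892e+02 -1.16737756e-03  5.83879812e+01]
```

No contact force with the underside about 5 mm below the spline tops, so it has meshed. Continuing to the ring.

```bash
python3 nudge.py '[[0,0,0.004,0,0,0,0.4],[0,0,0.004,0,0,0,0.4],[0,0,0.004,0,0,0,0.4],[0,0,0.002,0,0,0,0.4],[0,0,0,0,0,0,0.4],[0,0,0,0,0,0,0.4]]' 110; python3 nudge.py '[[0,0,0.002,0,0,0,0.4],[0,0,0.002,0,0,0,0.4],[0,0,0.002,0,0,0,0.4],[0,0,0,0,0,0,0.4],[0,0,0,0,0,0,0.4]]'; python3 -c "
from h import *
s=sensors.sense();print(s['tcp_pos'],s['ft_force'],s['ft_torque'],s['tool_rot'])"
```

```text
clock: 12.92
tcp_pos: [0.4952, -0.241, 0.1011]
tool_rot: [-180.0, -0.0, 58.4]
ft_force: [0.9, 0.5, -3.8]
opening: 0.543
gripper_force: 113.8
clock: 13.33
tcp_pos: [0.4959, -0.2415, 0.0973]
tool_rot: [180.0, 0.0, 58.4]
ft_force: [-3.0, 2.8, 7.2]
opening: 0.537
gripper_force: 115.0
[ 0.49588872 -0.24146686  0.09732931] [-2.96563738  2.77011971  7.22597219] [0.34085401 0.57001415 0.03556173] [1.79966922e+02 9.55039609e-03 5.83966968e+01]
```

```bash
for i in 1; do python3 nudge.py '[[0,0,0.002,0,0,0,0.4],[0,0,0,0,0,0,0.4],[0,0,0,0,0,0,0.4]]' 120; done; python3 nudge.py '[[0,0,0.002,0,0,0,0.4],[0,0,0,0,0,0,0.4],[0,0,0,0,0,0,0.4]]'; python3 nudge.py '[[0,0,0.002,0,0,0,0.4],[0,0,0,0,0,0,0.4],[0,0,0,0,0,0,0.4]]'
```

```text
clock: 13.58
tcp_pos: [0.496, -0.2415, 0.0958]
tool_rot: [180.0, 0.0, 58.4]
ft_force: [-3.8, 1.8, 8.3]
opening: 0.536
gripper_force: 122.6
clock: 13.83
tcp_pos: [0.496, -0.2416, 0.0944]
tool_rot: [180.0, 0.0, 58.4]
ft_force: [-5.5, 3.3, 10.9]
opening: 0.537
gripper_force: 123.0
clock: 14.08
tcp_pos: [0.4961, -0.2416, 0.0943]
tool_rot: [-180.0, 0.0, 58.4]
ft_force: [-9.6, 5.1, 20.9]
opening: 0.537
gripper_force: 124.2
```

```bash
python3 nudge.py '[[0,-0.0008,0.001,0,0,0,0.4],[0,0,0,0,0,0,0.4],[0,0,0,0,0,0,0.4],[0,0,0,0,0,0,0.4],[0,0,0,0,0,0,0.4],[0,0,0,0,0,0,0.4]]'; python3 nudge.py '[[0,0,0,0,0,0,0.4],[0,0,0,0,0,0,0.4],[0,0,0,0,0,0,0.4],[0,0,0,0,0,0,0.4],[0,0,0,0,0,0,0.4],[0,0,0,0,0,0,0.4]]'
```

```text
clock: 14.58
tcp_pos: [0.496, -0.2416, 0.0943]
tool_rot: [179.9, 0.0, 58.4]
ft_force: [-9.4, 5.9, 24.8]
opening: 0.54
gripper_force: 124.5
clock: 15.08
tcp_pos: [0.496, -0.2416, 0.0943]
tool_rot: [179.9, 0.0, 58.4]
ft_force: [-9.4, 5.6, 23.1]
opening: 0.536
gripper_force: 124.5
```

The hard stop at TCP z 0.0943 matches the home height (0.082 + 0.012 m). It is steady with about 23 N on the wrist. Handing in while pressing.

```bash
python3 -c "
from workcell import bot, camrig, sensors, job
print(job.close_job())"
```

```text
the job is handed in; nothing more can be done
None
```

The large sprocket is meshed on the shaft and held against the shoulder at about 23 N and full grip, and I handed the job in at about 15 s; the hand-in gave no verdict, and that it is home rests on the force and the height at which it stopped.

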